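# Stack the lidded topping tubs from the sloped stand

### The job

Put the topping tubs away: take the two lidded tubs out of the sloped stand and stack them on the single green-lidded tub on the counter, the deep red-lidded one first and the shallow yellow-lidded one on top of it, with all the corner feet down in the recesses of the lid below. Keep the tubs right way up, set them down gently rather than dropping them, and let go of the finished stack. Leave the green-lidded tub and everything else on the counter standing where they are.

Things in the scene. Friction and masses are not known exactly. Their poses are not given: they have to be found in the camera images.
- deep_tub: Deep food tub, off-white, RED lid clipped on: 150 long (x), 66 wide (y), 92 mm tall from foot tips to lid rim, 0.3 to 0.65 kg. Flush upright walls; grip it across the 66 mm. Origin: centre of the footprint at the foot tips; z out through the lid; the same turned half round. Starts in either bay of the sloped stand, z leaning 25 degrees. Seated, its origin is 86 mm above that of the tub below.
- deep_foot (a point): Tip of the deep tub's foot at x +61, y +19 mm. Every tub has four such tapered round corner feet at x +-61, y +-19 mm: 9 mm tall, 18 mm across at the top and 14 at the tip.
- base_recess (a point): Floor centre of the base tub's lid recess at x +61, y +19 mm, 86 mm above its origin. Every lid has four such square corner recesses at x +-61, y +-19 mm: 20 x 20 mm, 6 mm deep, inside a 4 mm rim. A foot has about 2 mm play each way when down in one.
- shallow_tub: Shallow food tub with a YELLOW lid: as the deep tub (150 x 66 mm, same feet, recesses, origin and axes) but 68 mm tall overall, 0.2 to 0.45 kg. Starts in the other bay of the sloped stand, leaning alike. Seated on the deep tub its origin is 86 mm above the deep tub's.
- base_tub: Bottom tub of the new stack, GREEN lid: as the deep tub (150 x 66 x 92 mm) but full, 0.95 kg, loose, standing upright and alone on the counter with nothing on its lid. Origin under its centre at counter height; same axes.
- stand: Fixed steel stand, x -88 to +78, 200 mm wide (y). Plate slopes 25 degrees, low edge at -x (robot side), high edge 92 mm up. Two bays, 56 mm to +y and -y; in each a tub lies lengthways down the slope, feet on the plate, end on a 22 mm lip. Ribs 12 mm high leave 4 mm play. 46 mm free between the tubs. Tubs come out square to the plate. Origin: footprint centre, counter height.
- row_lower: Lower tub of a finished stack that stays: as the deep tub (92 mm tall), BLUE lid. Stands on the base tub's +y side, 115 to 130 mm between centres, nearly parallel. Origin under its centre.
- row_upper: Upper tub of the finished stack that stays: as the shallow tub (68 mm tall), BLUE lid, seated on row_lower; its lid is 154 mm above the counter. Origin as the other tubs.
- pot: Bystander: purple electric cooking pot, steel rim and lid with black knob, one white side handle (its +x). 156 mm across the rim, handle out to 117 mm from the axis, 156 mm tall, 1.6 kg. Stands beyond the base tub's far (+x) end, 25 to 45 mm from it. Origin under its centre.
- vinegar: Bystander: tall amber bottle, 60 mm across, 205 mm tall, 0.75 kg, between the stand and the stacks. Origin under its centre.
- china_bowl: Bystander: white china bowl, 124 mm across the rim, 58 mm tall, on the near middle of the counter. Origin under its centre.
Mind the look-alikes: they are no part of the job. What is shaped like the deep_tub but purple is not meant.

How it is judged:
By the outcome, as a careful person would: the job done as asked, in the order asked, and still so for the second after the job is handed in, with the robot touching nothing.
It also fails if it takes over 72 s, if anything falls off the work surface, if the arm or the gripper's body presses on something with over 40 N, if the wrist force passes 120 N, or if a joint passes its speed limit or range.

### The arm

A 6-joint arm with a two-finger parallel gripper is mounted at the origin on the work surface. World frame = base frame: x ahead of the robot, y to its left, z up, the work surface at z = 0. Lengths are in m, angles in rad, forces in N, time in s.
With the tool pointing down it reaches from about 0.35 to 0.975 m from the base axis. Payload 4.9 kg.
Tool frame: the origin (TCP) lies between the finger pads; the fingertips stand 8 mm ahead of it and the grasp point (between the pads) lies 11 mm behind it; z points along the fingers, y is the direction in which the jaws open and shut (so a half turn about z gives the same grasp; the last joint's range is limited). The gripper opens to 85 mm and grips with 20 to 120 N. Pads are 22 mm wide; open, the fingers measure 114 mm over their backs; the gripper's body (76 mm by 85 mm) begins 54 mm behind the grasp point. The pads swing forward as they close: fully open they stand 13 mm farther back than shut.
Start: joints at [-1.373, 0.053, 1.613, -0, 1.476, -0.119], TCP at [0.195, -0.594, 0.239] pointing down, gripper open.
Joint ranges: [-3.01, 3.01], [-1.01, 2.22], [0.06, 2.58], [-1.02, 4.17], [0.09, 2.62], [-3.14, 3.14]. Speed limits (rad/s): [2.57, 2.57, 3.14, 3.14, 3.14, 3.14].

### API

Orientations are given as a rotation vector (axis times angle).
In Python, from station import ctrl gives the robot as it stands. The module is installed in compiled form; this text tells all that it offers.
- The arm moves only by the shell command python3 -m creep 'ROWS' [FORCE]. ROWS is JSON, a list of rows, each an object with "hand": the opening, from 0 (shut) to 1 (fully open); "translation": the shift along the tool's x, y, z in cm, a list of three; "delta_rot": the turn, a rotation vector about the tool's x, y, z in degrees, a list of three. A call has 1 to 8 rows; each row shifts and turns the commanded pose from where the row before left it, along the tool's axes as they then stand; what a row does not reach is not made up. A row lasts 1/8 s, in which the tool goes at most 62.5 mm and 10.7 degrees, less where a joint would pass 70% of its speed; a pose out of reach is approached as far as the arm can. A call with a gripper value outside its range is refused whole. The fingers move at their own pace and stop on an object; FORCE is the grip in N (left out, the last holds). Time passes only in rows, so rows that do not move let the fingers close. It gives the time, the measured TCP pose, the force and the opening at its end, in the units of the state.
- ctrl.get_obs(): the state, without advancing time (a new reading comes with each control period).
- ctrl.get_image(name): name is "scene" or "top" or "wrist"; returns (picture, depth): 420x560x3 uint8, red, green, blue; 420x560 float32, m along the optical axis (not along the pixel's ray), 0 where there is no reading.
- ctrl.calibration(name): a dict with "fx", "fy", "cx", "cy" (pixels), "T" (4x4, takes a point from camera to world coordinates). Camera axes: x right, y up, looking along -z (the intrinsics and any distortion apply to the point x, -y, -z); pixel columns grow to the right and rows downward; lengths in m; the calibration is good to about 2 mm. A picture is of the moment at which its call begins: read the wrist's pose just before it. calibration takes no time and is no camera call; for the wrist camera it gives the pose at the moment of the call.
- ctrl.finish_job(): hands the job in, once; it reports no verdict.
The state is a dict: "t": time; "q": joint angles; "dq": joint speeds; "effort": joint torques, N m; "tool_pos": TCP position; "tool_rot": TCP orientation; "contact_force": force on the tool from outside, world axes, zero at the start; "wrist_torque": the same for the moment, N m; "opening": finger opening in m.
Only numpy, scipy, OpenCV 4.12 (cv2) and the standard library are available. Lean on these libraries where they do the work, as an engineer would, in place of code of your own. Each camera call takes 0.05 s, during which the arm holds its last target.

## Working session

There is one attempt and no reset: what is moved stays moved. The work goes in short steps, Python scripts to look and compute and a shell command to move; the robot and the scene stay as the last step left them, time stands still between calls to the robot, and variables do not carry over. Pictures are saved under pics/ and viewed, and the job is handed in when it is done.

```bash
mkdir -p pics; cat > h.py <<'E'
import numpy as np, cv2
from station import ctrl
from scipy.spatial.transform import Rotation as R
def grab(name,tag):
    c=ctrl.calibration(name); im,d=ctrl.get_image(name)
    cv2.imwrite(f'pics/{tag}.png',cv2.cvtColor(im,cv2.COLOR_RGB2BGR))
    np.savez(f'pics/{tag}.npz',im=im,d=d,T=c['T'],k=np.array([c['fx'],c['fy'],c['cx'],c['cy']]))
    return im,d,c
def load(tag):
    z=np.load(f'pics/{tag}.npz'); return z['im'],z['d'],z['T'],z['k']
def cloud(d,T,k):
    v,u=np.mgrid[:d.shape[0],:d.shape[1]]
    P=np.stack([(u-k[2])/k[0]*d,-(v-k[3])/k[1]*d,-d],-1)
    return P@T[:3,:3].T+T[:3,3]
E
python3 - <<'E'
from h import *
for n in ['scene','top','wrist']:
    im,d,c=grab(n,n+'0'); print(n,{k:(np.round(v,3).tolist()) for k,v in c.items()}, (d==0).mean())
o=ctrl.get_obs(); print(o)
E
```

```text
scene {'fx': 419.841, 'fy': 419.841, 'cx': 270.24, 'cy': 215.45, 'T': [[-0.762, -0.529, 0.372, 0.946], [0.647, -0.627, 0.434, 0.41], [0.003, 0.571, 0.821, 1.074], [0.0, 0.0, 0.0, 1.0]]} 0.004047619047619047
top {'fx': 443.203, 'fy': 443.203, 'cx': 278.024, 'cy': 210.698, 'T': [[0.03, 0.997, -0.076, 0.432], [-1.0, 0.03, -0.003, -0.105], [-0.001, 0.076, 0.997, 1.471], [0.0, 0.0, 0.0, 1.0]]} 0.0038903061224489794
wrist {'fx': 350.778, 'fy': 350.778, 'cx': 280.605, 'cy': 211.82, 'T': [[0.313, 0.916, 0.25, 0.258], [-0.95, 0.303, 0.08, -0.574], [-0.003, -0.262, 0.965, 0.371], [0.0, 0.0, 0.0, 1.0]]} 0.004009353741496599
{'t': 0.15, 'q': array([-1.37300497e+00,  5.32114143e-02,  1.61399522e+00,  2.53691889e-05,
        1.47596004e+00, -1.19005564e-01]), 'dq': array([-2.36909036e-05, -2.52597223e-03, -5.96670358e-03,  7.88788799e-04,
       -7.54304190e-04, -4.54513170e-04]), 'effort': array([-1.86213911e-04, -3.94242918e+01, -3.70721698e+01, -1.54680247e-04,
        4.66012294e-03,  2.28028574e-05]), 'tool_pos': array([ 0.19461366, -0.59343462,  0.23833163]), 'tool_rot': array([-3.10071010e+00, -4.95293150e-01,  5.77065923e-05]), 'contact_force': array([0.33889572, 1.25806458, 0.96593849]), 'wrist_torque': array([-0.03721199,  0.05246013, -0.01845264]), 'opening': 0.08554495365414053}
```

View pics/scene0.png

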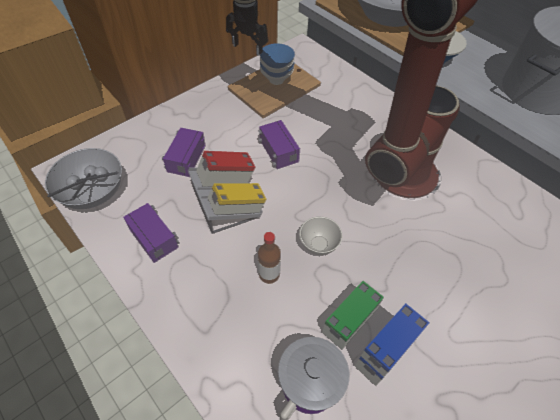

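View pics/top0.png

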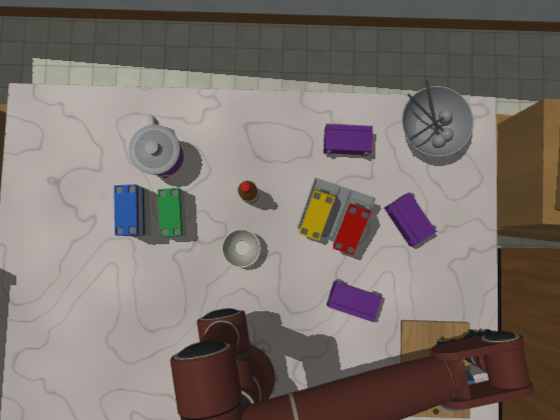

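View pics/wrist0.png

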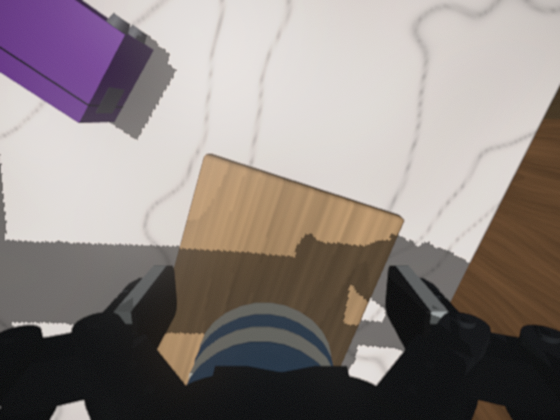

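The top view shows the red lid at (352,229), yellow at (319,215), green at (170,213) and the blue stack at (127,210). The pot is at (155,150), the bottle at (248,190) and the bowl at (242,248). The purple tubs at (348,140), (410,220) and (355,301) are look-alikes. The only red-lidded tub is the one in the stand, so that is the deep tub. Next I'll measure poses and check enlarged crops.

```bash
cat >> h.py <<'E'
HS={'red':[((0,120,60),(8,255,255)),((172,120,60),(180,255,255))],'yellow':[((20,120,80),(34,255,255))],'green':[((45,100,40),(75,255,255))],'blue':[((105,110,50),(125,255,255))],'purple':[((128,80,30),(155,255,255))]}
def mask(im,col):
    h=cv2.cvtColor(im,cv2.COLOR_RGB2HSV); m=0
    for a,b in HS[col]: m=m|cv2.inRange(h,np.array(a),np.array(b))
    return m
def lid(tag,col,box=None,normal=None):
    im,d,T,k=load(tag); P=cloud(d,T,k); m=(mask(im,col)>0)&(d>0)
    n,lab,st,ce=cv2.connectedComponentsWithStats(m.astype(np.uint8))
    if box is not None:
        ok=np.zeros_like(m); ok[box[1]:box[3],box[0]:box[2]]=1; m&=ok
        pts=P[m]
    else:
        i=1+np.argmax(st[1:,4]); pts=P[lab==i]; m=lab==i
    q=pts.copy()
    # robust plane
    rng=np.random.default_rng(0);best=None
    for _ in range(300):
        a=q[rng.choice(len(q),3,replace=False)]; nn=np.cross(a[1]-a[0],a[2]-a[0]); l=np.linalg.norm(nn)
        if l<1e-6: continue
        nn/=l; s=np.abs((q-a[0])@nn)<0.0025
        if nn[2]<0: nn=-nn
        if nn[2]<0.7: continue
        if best is None or s.sum()>best[0]: best=(s.sum(),s)
    q=q[best[1]]; c=q.mean(0); nn=np.linalg.svd(q-c,full_matrices=False)[2][2]; nn*=np.sign(nn[2])
    e1=np.cross([0,1,0],nn); e1/=np.linalg.norm(e1); e2=np.cross(nn,e1)
    uv=np.stack([(q-c)@e1,(q-c)@e2],1).astype(np.float32)
    r=cv2.minAreaRect(uv*1000); (cx,cy),(w,h),ang=r
    if w<h: ang+=90; w,h=h,w
    C=c+e1*cx/1000+e2*cy/1000; a=np.deg2rad(ang); ax=e1*np.cos(a)+e2*np.sin(a)
    if ax[0]<0: ax=-ax
    return dict(C=C,n=nn,ax=ax,size=(w,h),N=len(q),tilt=np.degrees(np.arccos(nn[2])),yaw=np.degrees(np.arctan2(ax[1],ax[0])))
def show(r): print(' C',np.round(r['C'],4),'n',np.round(r['n'],3),'ax',np.round(r['ax'],3),'size',np.round(r['size'],1),r['N'],'tilt %.1f yaw %.1f'%(r['tilt'],r['yaw']))
E
python3 - <<'E'
from h import *
for t in ['top0','scene0']:
    for c in ['red','yellow','green','blue']:
        try: print(t,c,end=''); show(lid(t,c,{'red':(325,195,380,265) if t=='top0' else (195,145,260,178)}.get(c)))
        except Exception as e: print(e)
a=cv2.imread('pics/top0.png'); b=cv2.imread('pics/scene0.png')
x=cv2.resize(a[110:310,290:450],None,fx=2.5,fy=2.5); y=cv2.resize(b[130:280,170:310],(400,500),interpolation=cv2.INTER_CUBIC)
cv2.imwrite('pics/crop0.png',np.hstack([x,y]))
im,d,T,k=load('top0');P=cloud(d,T,k)
for (u,v) in [(348,140),(410,220),(355,301),(248,188),(155,150),(242,248),(153,122),(225,248)]: print(u,v,np.round(P[v,u],3))
E
```

```text
top0 red C [ 0.4815 -0.3239  0.1356] n [-0.403  0.14   0.904] ax [ 0.865 -0.265  0.427] size [151.4  65.9] 592 tilt 25.3 yaw -17.0
top0 yellow C [ 0.5249 -0.2202  0.1144] n [-0.4    0.12   0.908] ax [ 0.868 -0.267  0.418] size [151.2  66.2] 589 tilt 24.7 yaw -17.1
top0 green C [0.5232 0.2375 0.0924] n [ 0.006 -0.008  1.   ] ax [ 0.995  0.099 -0.005] size [148.4  66.8] 543 tilt 0.6 yaw 5.7
top0 blue C [0.5223 0.3523 0.1543] n [-0.007 -0.002  1.   ] ax [0.998 0.062 0.007] size [147.8  66.4] 609 tilt 0.4 yaw 3.5
scene0 red C [ 0.4815 -0.3233  0.1368] n [-0.401  0.119  0.908] ax [ 0.865 -0.276  0.418] size [149.5  68.7] 514 tilt 24.7 yaw -17.7
scene0 yellow C [ 0.524  -0.2167  0.1145] n [-0.409  0.111  0.906] ax [ 0.87  -0.25   0.424] size [150.3  70.6] 584 tilt 25.1 yaw -16.0
scene0 green C [0.5228 0.2394 0.0915] n [-0.002 -0.012  1.   ] ax [0.995 0.103 0.003] size [149.9  65.3] 998 tilt 0.7 yaw 5.9
scene0 blue C [0.5222 0.3543 0.1535] n [0.005 0.004 1.   ] ax [ 0.998  0.068 -0.006] size [149.5  64.7] 1353 tilt 0.4 yaw 3.9
348 140 [ 0.773 -0.319  0.066]
410 220 [ 0.522 -0.52   0.066]
355 301 [ 0.263 -0.349  0.07 ]
248 188 [ 0.591 -0.013  0.203]
155 150 [0.704 0.274 0.157]
242 248 [0.417 0.014 0.004]
153 122 [0.802 0.298 0.109]
225 248 [0.416 0.066 0.045]
```

View pics/crop0.png

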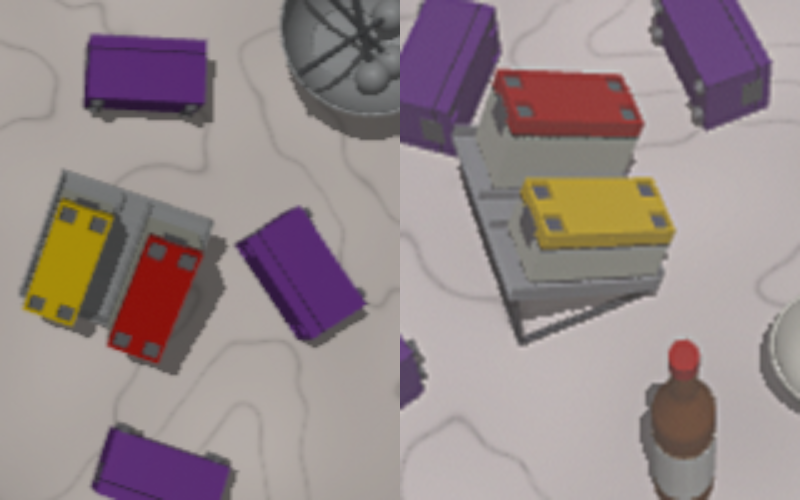

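The enlarged crop confirms it. The red-lidded off-white deep tub is in the −y bay (crop 155,300) and the yellow-lidded shallow one in the +y bay (70,260). The purple tubs are lying on their sides on the counter and are not meant. Top and scene views agree within 2–3 mm. Now I'll work out the approach.

```bash
cat >> h.py <<'E'
def tiltR(yaw,tilt=25):
    y,t=np.radians([yaw,tilt]); n=np.array([-np.sin(t)*np.cos(y),-np.sin(t)*np.sin(y),np.cos(t)])
    x=np.array([np.cos(t)*np.cos(y),np.cos(t)*np.sin(y),np.sin(t)]); return np.stack([x,np.cross(-n,x),-n],1)
def plan(tp,tR):
    o=ctrl.get_obs(); p=o['tool_pos']; r=R.from_rotvec(o['tool_rot']).as_matrix(); tp=np.array(tp)
    print('t %.2f pos'%o['t'],np.round(p,4),'open %.4f'%o['opening'],'F',np.round(o['contact_force'],1),'q',np.round(o['q'],2))
    print(' shift first (tool cm):',np.round(r.T@(tp-p)*100,2),'world cm',np.round((tp-p)*100,2))
    print(' then turn (deg):',np.round(np.degrees(R.from_matrix(r.T@tR).as_rotvec()),2), ' | shift if turned first:',np.round(tR.T@(tp-p)*100,2))
RED=np.array([.4815,-.3236,.1362]); YEL=np.array([.5245,-.2187,.1145]); YAW=-17.0
E
python3 - <<'E'
from h import *
Rt=tiltR(YAW); n=-Rt[:,2]
plan(RED+n*0.09,Rt)
E
```

```text
t 0.15 pos [ 0.1946 -0.5934  0.2383] open 0.0855 F [0.3 1.3 1. ] q [-1.37  0.05  1.61  0.    1.48 -0.12]
 shift first (tool cm): [ 32.56 -18.89   2.09] world cm [25.05 28.1  -2.06]
 then turn (deg): [-7.76 24.22 34.57]  | shift if turned first: [ 13.4  -34.19   8.52]
```

```bash
python3 -m creep '[{"hand":1,"translation":[0,0,-6],"delta_rot":[0,0,0]},{"hand":1,"translation":[4.65,-2.7,0],"delta_rot":[0,0,0]},{"hand":1,"translation":[4.65,-2.7,0],"delta_rot":[0,0,0]},{"hand":1,"translation":[4.65,-2.7,0],"delta_rot":[0,0,0]},{"hand":1,"translation":[4.65,-2.7,0],"delta_rot":[0,0,0]},{"hand":1,"translation":[4.65,-2.7,0],"delta_rot":[0,0,0]},{"hand":1,"translation":[4.65,-2.7,0],"delta_rot":[0,0,0]},{"hand":1,"translation":[4.65,-2.7,0],"delta_rot":[0,0,0]}]' 60
python3 -m creep '[{"hand":1,"translation":[0,0,0],"delta_rot":[-1.55,4.84,6.9]},{"hand":1,"translation":[0,0,0],"delta_rot":[-1.55,4.84,6.9]},{"hand":1,"translation":[0,0,0],"delta_rot":[-1.55,4.84,6.9]},{"hand":1,"translation":[0,0,0],"delta_rot":[-1.55,4.84,6.9]},{"hand":1,"translation":[0,0,0],"delta_rot":[-1.55,4.84,6.9]},{"hand":1,"translation":[0,0,0],"delta_rot":[0,0,0]}]'
python3 - <<'E'
from h import *
Rt=tiltR(YAW); n=-Rt[:,2]
plan(RED+n*0.09,Rt)
E
```

```text
t: 1.15
tool_pos: [0.446, -0.3113, 0.299]
tool_rot: [-3.102, -0.495, 0.0]
contact_force: [0.1, 0.6, -0.2]
opening: 0.0855
t: 1.9
tool_pos: [0.4442, -0.3122, 0.2983]
tool_rot: [2.973, -0.441, 0.657]
contact_force: [-0.4, -0.8, -0.1]
opening: 0.0854
t 1.90 pos [ 0.4442 -0.3122  0.2983] open 0.0854 F [-0.4 -0.8 -0.1] q [-0.87 -0.44  1.99  0.24  1.23  0.96]
 shift first (tool cm): [-3.3  -0.02  7.34] world cm [ 0.1  -0.02 -8.05]
 then turn (deg): [0.04 0.07 0.14]  | shift if turned first: [-3.31 -0.    7.34]
```

```bash
python3 -m creep '[{"hand":1,"translation":[-1.65,0,3.7],"delta_rot":[0,0,0]},{"hand":1,"translation":[-1.65,0,3.6],"delta_rot":[0,0,0]},{"hand":1,"translation":[0,0,0],"delta_rot":[0,0,0]},{"hand":1,"translation":[0,0,0],"delta_rot":[0,0,0]}]'
python3 - <<'E'
from h import *
im,d,c=grab('wrist','wrist1')
show(lid('wrist1','red')); 
Rt=tiltR(YAW); n=-Rt[:,2]
plan(RED+n*0.09,Rt)
E
```

```text
t: 2.4
tool_pos: [0.4468, -0.314, 0.2211]
tool_rot: [2.971, -0.44, 0.661]
contact_force: [-0.1, 0.2, 0.7]
opening: 0.0854
 C [ 0.4814 -0.3248  0.1346] n [-0.405  0.124  0.906] ax [ 0.866 -0.267  0.423] size [149.5  66.1] 17299 tilt 25.0 yaw -17.1
t 2.45 pos [ 0.447  -0.3142  0.2219] open 0.0855 F [1.2 0.4 0.3] q [-0.86 -0.39  2.08  0.26  1.09  0.92]
 shift first (tool cm): [-0.38 -0.12  0.28] world cm [-0.19  0.18 -0.42]
 then turn (deg): [ 0.14 -0.18  0.18]  | shift if turned first: [-0.38 -0.11  0.28]
```

View pics/wrist1.png

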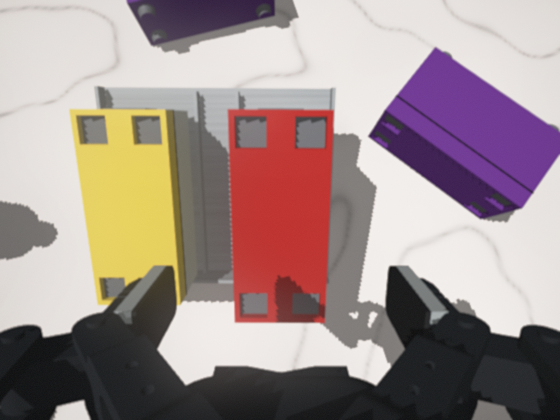

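The wrist view shows the red lid centred at (282,215), with the fingers either side of it. The wrist fit agrees with the fixed cameras within 2 mm.

```bash
sed -i 's/^RED=.*/RED=np.array([.4814,-.3244,.1354]); YEL=np.array([.5245,-.2187,.1145]); YAW=-17.05/' h.py
python3 - <<'E'
from h import *
Rt=tiltR(YAW); n=-Rt[:,2]
plan(RED-n*0.036,Rt)
E
```

```text
t 2.45 pos [ 0.447  -0.3142  0.2219] open 0.0855 F [1.2 0.4 0.3] q [-0.86 -0.39  2.08  0.26  1.09  0.92]
 shift first (tool cm): [-0.45 -0.07 12.96] world cm [  4.9   -1.46 -11.92]
 then turn (deg): [ 0.12 -0.18  0.23]  | shift if turned first: [-0.4  -0.04 12.96]
```

```bash
python3 -m creep '[{"hand":1,"translation":[-0.45,-0.05,3],"delta_rot":[0,0,0.2]},{"hand":1,"translation":[0,0,2.5],"delta_rot":[0,0,0]},{"hand":1,"translation":[0,0,2.5],"delta_rot":[0,0,0]},{"hand":1,"translation":[0,0,2.5],"delta_rot":[0,0,0]},{"hand":1,"translation":[0,0,2.4],"delta_rot":[0,0,0]},{"hand":1,"translation":[0,0,0],"delta_rot":[0,0,0]},{"hand":1,"translation":[0,0,0],"delta_rot":[0,0,0]}]'
python3 - <<'E'
from h import *
Rt=tiltR(YAW); n=-Rt[:,2]
plan(RED-n*0.036,Rt)
E
```

```text
t: 3.32
tool_pos: [0.4953, -0.3287, 0.1027]
tool_rot: [2.97, -0.446, 0.663]
contact_force: [-0.4, -0.4, -0.1]
opening: 0.0855
t 3.33 pos [ 0.4953 -0.3287  0.1027] open 0.0855 F [-0.4 -0.4 -0.1] q [-0.81 -0.13  2.07  0.28  0.83  0.91]
 shift first (tool cm): [ 0.07 -0.    0.02] world cm [ 0.07 -0.02  0.01]
 then turn (deg): [ 0.11 -0.17 -0.01]  | shift if turned first: [ 0.07 -0.    0.02]
```

```bash
python3 -m creep '[{"hand":0,"translation":[0,0,0],"delta_rot":[0,0,0]},{"hand":0,"translation":[0,0,0],"delta_rot":[0,0,0]},{"hand":0,"translation":[0,0,0],"delta_rot":[0,0,0]},{"hand":0,"translation":[0,0,0],"delta_rot":[0,0,0]},{"hand":0,"translation":[0,0,0],"delta_rot":[0,0,0]},{"hand":0,"translation":[0,0,0],"delta_rot":[0,0,0]}]' 65
```

```text
t: 4.08
tool_pos: [0.4949, -0.3284, 0.1026]
tool_rot: [2.97, -0.446, 0.662]
contact_force: [-3.6, 2.9, 6.1]
opening: 0.0653
```

```bash
python3 -m creep '[{"hand":0,"translation":[0,0,-0.5],"delta_rot":[0,0,0]},{"hand":0,"translation":[0,0,-1],"delta_rot":[0,0,0]},{"hand":0,"translation":[0,0,-1.5],"delta_rot":[0,0,0]},{"hand":0,"translation":[0,0,-2],"delta_rot":[0,0,0]},{"hand":0,"translation":[0,0,-2],"delta_rot":[0,0,0]},{"hand":0,"translation":[0,0,0],"delta_rot":[0,0,0]}]'
python3 - <<'E'
from h import *
im,d,c=grab('wrist','wrist2')
r=lid('wrist2','red');show(r)
o=ctrl.get_obs(); Rr=R.from_rotvec(o['tool_rot']).as_matrix()
print('lid in tool',np.round(Rr.T@(r['C']-o['tool_pos']),4), np.round(Rr.T@r['n'],3),np.round(Rr.T@r['ax'],3),o['contact_force'],o['opening'])
E
```

```text
t: 4.82
tool_pos: [0.4659, -0.3193, 0.1654]
tool_rot: [2.97, -0.447, 0.661]
contact_force: [0.3, 0.2, -3.5]
opening: 0.0652
 C [ 0.4766 -0.3234  0.2092] n [-0.403  0.122  0.907] ax [ 0.867 -0.268  0.421] size [93.1 67.7] 53414 tilt 24.9 yaw -17.2
lid in tool [ 0.0298  0.0011 -0.0359] [ 0.002  0.002 -1.   ] [1.    0.001 0.002] [ 0.46119021 -0.54404722 -3.5680519 ] 0.06547913736453967
```

View pics/wrist2.png

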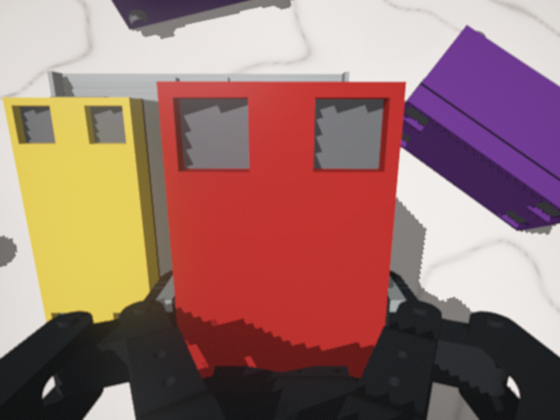

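The red tub is held squarely: the lid fills the wrist view, with its far recesses at (213,133) and (350,133). Opening is 65 mm and it weighs about 0.36 kg. Next is to lift clear of the bottle and transit.

```bash
cat >> h.py <<'E'
GRN=np.array([.523,.2383,.092]); GY=5.8
E
python3 - <<'E'
from h import *
o=ctrl.get_obs(); Rr=R.from_rotvec(o['tool_rot']).as_matrix()
print('world up 17cm in tool',np.round(Rr.T@[0,0,17],2))
Rt=tiltR(GY,0); plan(GRN-Rt[:,0]*0.09+[0,0,.24],Rt)
print('tilt only',np.degrees(R.from_matrix(Rr.T@tiltR(YAW,0)).as_rotvec()))
print(np.round(tiltR(YAW,0).T@(GRN-Rt[:,0]*0.09-o['tool_pos'])*100,2))
E
```

```text
world up 17cm in tool [ 7.19e+00  1.00e-02 -1.54e+01]
t 4.88 pos [ 0.4657 -0.3189  0.1641] open 0.0655 F [ 0.5 -0.5 -3.6] q [-0.84 -0.29  2.09  0.27  0.97  0.92]
 shift first (tool cm): [-10.3  -51.42 -23.38] world cm [-3.22 54.81 16.79]
 then turn (deg): [  5.04 -24.68 -22.55]  | shift if turned first: [  2.33 -54.86 -16.79]
tilt only [  0.05318013 -25.02443408  -0.06905086]
[-19.15 -51.46   7.21]
```

```bash
python3 -m creep '[{"hand":0,"translation":[1.8,0,-3.8],"delta_rot":[0,0,0]},{"hand":0,"translation":[1.8,0,-3.9],"delta_rot":[0,0,0]},{"hand":0,"translation":[1.8,0,-3.9],"delta_rot":[0,0,0]},{"hand":0,"translation":[1.8,0,-3.8],"delta_rot":[0,0,0]},{"hand":0,"translation":[0,0,0],"delta_rot":[0,-6.25,0]},{"hand":0,"translation":[0,0,0],"delta_rot":[0,-6.25,0]},{"hand":0,"translation":[0,0,0],"delta_rot":[0,-6.25,0]},{"hand":0,"translation":[0,0,0],"delta_rot":[0,-6.25,0]}]'
python3 - <<'E'
from h import *
Rt=tiltR(GY,0); plan(GRN-Rt[:,0]*0.09+[0,0,.24],Rt)
E
```

```text
t: 5.88
tool_pos: [0.4663, -0.3188, 0.3324]
tool_rot: [-3.105, 0.467, 0.007]
contact_force: [0.7, 0.5, -4.4]
opening: 0.0651
t 5.88 pos [ 0.4663 -0.3188  0.3324] open 0.0651 F [ 0.7  0.5 -4.4] q [-0.73 -0.13  1.63 -0.    1.64  1.14]
 shift first (tool cm): [-19.26 -51.41   0.17] world cm [-3.28e+00  5.48e+01 -4.00e-02]
 then turn (deg): [ -0.1    0.26 -22.91]  | shift if turned first: [ 2.270e+00 -5.485e+01  4.000e-02]
```

```bash
python3 -m creep '[{"hand":0,"translation":[-1.2,-3.2,0],"delta_rot":[0,0,0]},{"hand":0,"translation":[-1.9,-5,0],"delta_rot":[0,0,0]},{"hand":0,"translation":[-1.9,-5,0],"delta_rot":[0,0,0]},{"hand":0,"translation":[-1.9,-5,0],"delta_rot":[0,0,0]},{"hand":0,"translation":[-1.9,-5,0],"delta_rot":[0,0,0]},{"hand":0,"translation":[-1.9,-5,0],"delta_rot":[0,0,0]},{"hand":0,"translation":[-1.9,-5,0],"delta_rot":[0,0,0]},{"hand":0,"translation":[-1.9,-5,0],"delta_rot":[0,0,0]}]'
python3 -m creep '[{"hand":0,"translation":[-1.9,-5,0],"delta_rot":[0,0,0]},{"hand":0,"translation":[-1.9,-5,0],"delta_rot":[0,0,0]},{"hand":0,"translation":[-1,-3.2,0],"delta_rot":[0,0,0]},{"hand":0,"translation":[0,0,0],"delta_rot":[0,0,-7.6]},{"hand":0,"translation":[0,0,0],"delta_rot":[0,0,-7.6]},{"hand":0,"translation":[0,0,0],"delta_rot":[0,0.2,-7.6]},{"hand":0,"translation":[0,0,0],"delta_rot":[0,0,0]}]'
python3 - <<'E'
from h import *
Rt=tiltR(GY,0); plan(GRN-Rt[:,0]*0.09+[0,0,.24],Rt)
grab('wrist','wrist3'); grab('top','top3')
E
```

```text
t: 6.88
tool_pos: [0.4396, 0.0906, 0.3323]
tool_rot: [3.107, -0.468, -0.001]
contact_force: [1.2, 0.5, -2.9]
opening: 0.0654
t: 7.75
tool_pos: [0.4328, 0.2292, 0.3322]
tool_rot: [3.137, 0.154, 0.003]
contact_force: [0.0, 0.8, -4.2]
opening: 0.065
t 7.75 pos [0.4328 0.2292 0.3322] open 0.0650 F [ 0.   0.8 -4.2] q [ 0.34 -0.32  1.79 -0.    1.66  1.81]
 shift first (tool cm): [0.06 0.   0.02] world cm [ 0.06  0.   -0.02]
 then turn (deg): [ 0.04 -0.09 -0.19]  | shift if turned first: [0.06 0.   0.02]
```

View pics/wrist3.png

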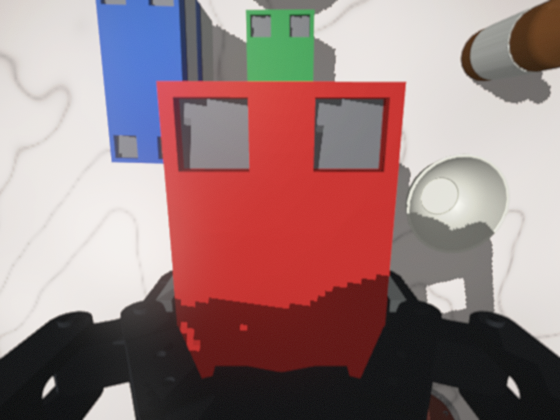

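View pics/top3.png

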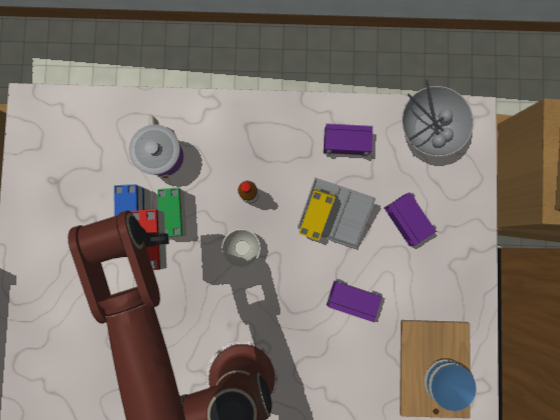

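The wrist view shows the green lid's far end (x 247–313, y 10–80) beyond the held red lid. I'll come down and measure the relative offset from the same camera.

```bash
python3 -m creep '[{"hand":0,"translation":[0,0,3],"delta_rot":[0,0,0]},{"hand":0,"translation":[0,0,4],"delta_rot":[0,0,0]},{"hand":0,"translation":[0,0,3],"delta_rot":[0,0,0]},{"hand":0,"translation":[-1,0,1],"delta_rot":[0,0,-0.2]},{"hand":0,"translation":[0,0,0],"delta_rot":[0,0,0]},{"hand":0,"translation":[0,0,0],"delta_rot":[0,0,0]}]'
cat >> h.py <<'E'
def edges(tag,col,zr,rng=None):
    """lid visible part in tool frame: fit left/right/far edges of colour mask on lid plane, by ray cast"""
    im,d,T,k=load(tag); P=cloud(d,T,k); z=np.load(f'pics/{tag}_o.npz'); Rr=R.from_rotvec(z['r']).as_matrix(); p=z['p']
    m=((mask(im,col)>0)&(d>0)).astype(np.uint8)
    m=m&(np.abs(P[...,2]-zr)<0.008); m=m.astype(np.uint8)
    n,lab,st,_=cv2.connectedComponentsWithStats(m); i=1+np.argmax(st[1:,4]); m=lab==i
    Q=(P[m]-p)@Rr  # tool frame
    v,u=np.nonzero(m); zt=np.median(Q[:,2])
    # ray cast to plane at z tool median
    ray=np.stack([(u-k[2])/k[0],-(v-k[3])/k[1],-np.ones(len(u))],1)@T[:3,:3].T@Rr; o=(T[:3,3]-p)@Rr
    X=o+ray*((zt-o[2])/ray[:,2])[:,None]
    L=[];Rg=[]
    for row in np.unique(v):
        s=v==row
        if s.sum()<20: continue
        xs=X[s]; L.append(xs[np.argmin(xs[:,1])]); Rg.append(xs[np.argmax(xs[:,1])])
    L=np.array(L);Rg=np.array(Rg)
    far=[X[u==c][np.argmax(X[u==c][:,0])] for c in np.unique(u)]; far=np.array(far)
    sel=np.abs(far[:,1]-np.median(far[:,1]))<0.025; far=far[sel]
    xm=np.median(far[:,0]); g=(L[:,0]<xm-.004)&(L[:,0]>xm-.075)
    if rng: g&=(L[:,0]>rng)
    def fit(A):
        c=np.polyfit(A[:,0],A[:,1],1)
        for _ in range(3):
            e=A[:,1]-np.polyval(c,A[:,0]); kk=np.abs(e)<0.0012; c=np.polyfit(A[kk,0],A[kk,1],1)
        return c,kk.sum()
    (cl,nl),(cr,nr)=fit(L[g]),fit(Rg[g])
    print(col,'zt %.4f far x %.4f  y@far L %.4f R %.4f mid %.4f width %.4f  ang L %.2f R %.2f deg n %d %d'%(zt,xm,np.polyval(cl,xm),np.polyval(cr,xm),(np.polyval(cl,xm)+np.polyval(cr,xm))/2,np.polyval(cr,xm)-np.polyval(cl,xm),np.degrees(cl[0]),np.degrees(cr[0]),nl,nr), 'far slope %.2f'%np.degrees(np.polyfit(far[:,1],far[:,0],1)[0]),'world farmid',np.round(p+Rr@[xm,(np.polyval(cl,xm)+np.polyval(cr,xm))/2,zt],4))
def wgrab(tag):
    o=ctrl.get_obs(); np.savez(f'pics/{tag}_o.npz',r=o['tool_rot'],p=o['tool_pos']); grab('wrist',tag); return o
E
python3 - <<'E'
from h import *
o=wgrab('wrist4'); print(o['tool_pos'],o['tool_rot'])
edges('wrist4','red',o['tool_pos'][2]+.036); edges('wrist4','green',.092)
E
```

```text
t: 8.6
tool_pos: [0.4244, 0.2284, 0.2256]
tool_rot: [-3.137, -0.161, -0.011]
contact_force: [0.8, 0.7, -3.1]
opening: 0.0654
[0.42435604 0.2284003  0.22564512] [-3.13681285 -0.16085212 -0.01117205]
red zt -0.0350 far x 0.0756  y@far L -0.0316 R 0.0338 mid 0.0011 width 0.0654  ang L -0.03 R -0.20 deg n 233 233 far slope -0.16 world farmid [0.4994 0.235  0.2612]
green zt 0.1359 far x 0.1436  y@far L -0.0314 R 0.0332 mid 0.0009 width 0.0646  ang L 0.05 R -0.18 deg n 73 74 far slope 0.10 world farmid [0.5682 0.2423 0.0908]
```

View pics/wrist4.png

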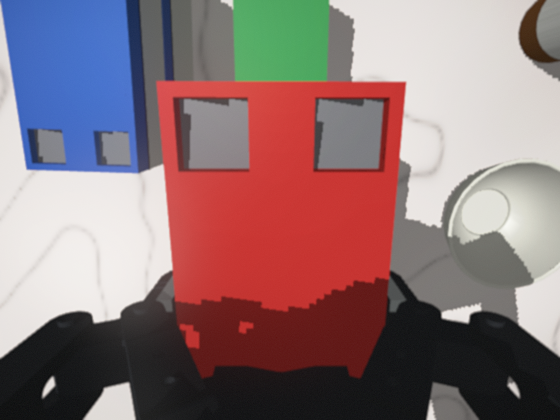

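Sideways position and angle already match, to about 0.2 mm and 0.1°. Green's far edge is out of frame here, so I'll take its x from the higher view, wrist3.

```bash
python3 - <<'E'
from h import *
np.savez('pics/wrist3_o.npz',p=[.4328,.2292,.3322],r=[3.137,.154,.003])
edges('wrist3','red',.368); edges('wrist3','green',.092)
o=ctrl.get_obs(); print(np.degrees((R.from_rotvec(o['tool_rot'])).as_matrix()[2]))
E
```

```text
red zt -0.0350 far x 0.0756  y@far L -0.0314 R 0.0338 mid 0.0012 width 0.0653  ang L 0.13 R -0.16 deg n 233 233 far slope -0.21 world farmid [0.5081 0.2354 0.3673]
green zt 0.2419 far x 0.1652  y@far L -0.0318 R 0.0310 mid -0.0004 width 0.0628  ang L 0.11 R -1.21 deg n 65 66 far slope 1.02 world farmid [0.5976 0.2456 0.0906]
[ 4.18509316e-01 -1.63583911e-02 -5.72942487e+01]
```

```bash
python3 - <<'E'
from h import *
r=lid('wrist4','red'); show(r)
Rt=tiltR(5.85,0); plan([.5220,.2384,.18],Rt)
E
```

```text
C [0.4536 0.2303 0.2609] n [-0.003 -0.003  1.   ] ax [0.995 0.101 0.003] size [93.  67.7] 53384 tilt 0.3 yaw 5.8
t 8.65 pos [0.4245 0.2284 0.2258] open 0.0651 F [-0.   0.4 -4.5] q [ 0.34 -0.3   1.96 -0.    1.48  1.81]
 shift first (tool cm): [9.77 0.   4.65] world cm [ 9.75  1.   -4.58]
 then turn (deg): [-0.02 -0.42  0.02]  | shift if turned first: [ 9.8  -0.    4.58]
```

```bash
python3 -m creep '[{"hand":0,"translation":[2.4,0,0],"delta_rot":[0,-0.3,0]},{"hand":0,"translation":[2.5,0,0],"delta_rot":[0,0,0]},{"hand":0,"translation":[2.5,0,0],"delta_rot":[0,0,0]},{"hand":0,"translation":[2.4,0,0],"delta_rot":[0,0,0]},{"hand":0,"translation":[0,0,2.3],"delta_rot":[0,0,0]},{"hand":0,"translation":[0,0,2.2],"delta_rot":[0,0,0]},{"hand":0,"translation":[0,0,0],"delta_rot":[0,0,0]},{"hand":0,"translation":[0,0,0],"delta_rot":[0,0,0]}]'
python3 - <<'E'
from h import *
Rt=tiltR(5.85,0); plan([.5220,.2384,.1425],Rt)
grab('scene','scene5')
a=cv2.imread('pics/scene5.png'); cv2.imwrite('pics/crop5.png',cv2.resize(a[230:400,280:440],None,fx=3.5,fy=3.5,interpolation=cv2.INTER_CUBIC))
E
```

```text
t: 9.65
tool_pos: [0.5219, 0.2383, 0.1804]
tool_rot: [-3.137, -0.161, -0.002]
contact_force: [-0.8, -0.7, -3.7]
opening: 0.0649
t 9.65 pos [0.5219 0.2383 0.1804] open 0.0649 F [-0.8 -0.7 -3.7] q [ 0.3  -0.03  1.79 -0.    1.37  1.77]
 shift first (tool cm): [ 0.01 -0.    3.79] world cm [ 0.01  0.01 -3.79]
 then turn (deg): [ 0.   -0.06  0.03]  | shift if turned first: [ 0.01 -0.    3.79]
```

View pics/crop5.png

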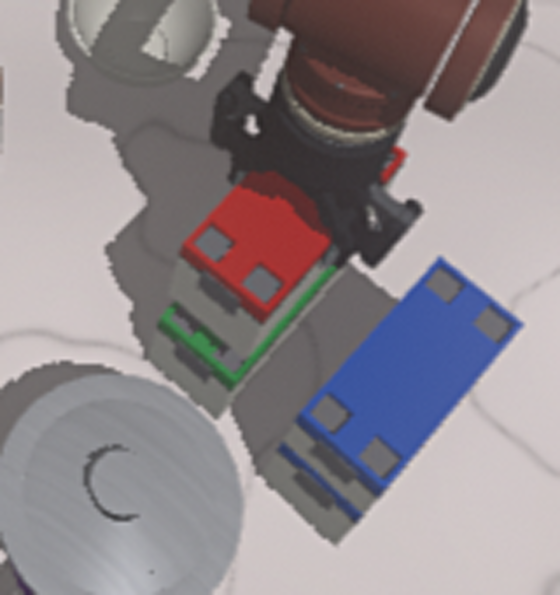

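The red tub hangs squarely over the green lid (crop 250,270 above 210,350), clear of the blue stack and the pot. I'll lower it gently.

```bash
python3 -m creep '[{"hand":0,"translation":[0,0,1.2],"delta_rot":[0,0,0]},{"hand":0,"translation":[0,0,1],"delta_rot":[0,0,0]},{"hand":0,"translation":[0,0,0.5],"delta_rot":[0,0,0]},{"hand":0,"translation":[0,0,0.3],"delta_rot":[0,0,0]},{"hand":0,"translation":[0,0,0],"delta_rot":[0,0,0]}]'
python3 -m creep '[{"hand":0,"translation":[0,0,0.2],"delta_rot":[0,0,0]},{"hand":0,"translation":[0,0,0.2],"delta_rot":[0,0,0]},{"hand":0,"translation":[0,0,0.15],"delta_rot":[0,0,0]},{"hand":0,"translation":[0,0,0],"delta_rot":[0,0,0]}]'
```

```text
t: 10.32
tool_pos: [0.5208, 0.238, 0.1483]
tool_rot: [3.137, 0.161, -0.003]
contact_force: [-0.5, -0.7, -3.0]
opening: 0.0655
t: 10.82
tool_pos: [0.521, 0.238, 0.1431]
tool_rot: [3.137, 0.161, -0.002]
contact_force: [0.3, -0.6, -4.0]
opening: 0.0655
```

```bash
python3 -m creep '[{"hand":0,"translation":[0,0,0.08],"delta_rot":[0,0,0]},{"hand":0,"translation":[0,0,0],"delta_rot":[0,0,0]}]'
python3 -m creep '[{"hand":0,"translation":[0,0,0.08],"delta_rot":[0,0,0]},{"hand":0,"translation":[0,0,0],"delta_rot":[0,0,0]}]'
```

```text
t: 11.08
tool_pos: [0.521, 0.2381, 0.1424]
tool_rot: [3.137, 0.161, -0.002]
contact_force: [0.7, 0.1, -3.0]
opening: 0.0654
t: 11.32
tool_pos: [0.5211, 0.2381, 0.1418]
tool_rot: [3.137, 0.161, -0.001]
contact_force: [-0.0, 0.8, -3.4]
opening: 0.0655
```

```bash
python3 -m creep '[{"hand":0,"translation":[0,0,0.06],"delta_rot":[0,0,0]},{"hand":0,"translation":[0,0,0],"delta_rot":[0,0,0]}]'
python3 -m creep '[{"hand":0,"translation":[0,0,0.06],"delta_rot":[0,0,0]},{"hand":0,"translation":[0,0,0],"delta_rot":[0,0,0]}]'
python3 -m creep '[{"hand":0,"translation":[0,0,0.06],"delta_rot":[0,0,0]},{"hand":0,"translation":[0,0,0],"delta_rot":[0,0,0]}]'

```

```text
t: 11.58
tool_pos: [0.5211, 0.2381, 0.1417]
tool_rot: [3.137, 0.161, -0.001]
contact_force: [-1.7, -0.5, 1.2]
opening: 0.0654
t: 11.82
tool_pos: [0.5213, 0.2382, 0.1416]
tool_rot: [3.137, 0.161, -0.001]
contact_force: [-4.6, -1.6, 4.8]
opening: 0.0656
t: 12.08
tool_pos: [0.5213, 0.2382, 0.1416]
tool_rot: [3.137, 0.161, -0.001]
contact_force: [-5.6, -2.7, 7.5]
opening: 0.0651
```

Contact came at the expected seated height (lid ≈ 0.177 m) and the force is rising gently. I'll let go and retreat straight up.

```bash
python3 -m creep '[{"hand":0.85,"translation":[0,0,0],"delta_rot":[0,0,0]},{"hand":0.92,"translation":[0,0,0],"delta_rot":[0,0,0]},{"hand":0.95,"translation":[0,0,0],"delta_rot":[0,0,0]},{"hand":1,"translation":[0,0,0],"delta_rot":[0,0,0]},{"hand":1,"translation":[0,0,0],"delta_rot":[0,0,0]}]'
python3 -m creep '[{"hand":1,"translation":[0,0,-1.5],"delta_rot":[0,0,0]},{"hand":1,"translation":[0,0,-3],"delta_rot":[0,0,0]},{"hand":1,"translation":[0,0,-4],"delta_rot":[0,0,0]},{"hand":1,"translation":[-2,0,-4],"delta_rot":[0,0,0]},{"hand":1,"translation":[-4,0,-4],"delta_rot":[0,0,0]},{"hand":1,"translation":[0,0,0],"delta_rot":[0,0,0]},{"hand":1,"translation":[0,0,0],"delta_rot":[0,0,0]}]'
python3 - <<'E'
from h import *
o=wgrab('wrist6'); grab('scene','scene6'); grab('top','top6'); print(o['tool_pos'])
show(lid('wrist6','red')); show(lid('wrist6','blue')); show(lid('scene6','red',(300,270,400,350)))
try: edges('wrist6','green',.09)
except Exception as e: print(e)
a=cv2.imread('pics/scene6.png'); cv2.imwrite('pics/crop6.png',np.hstack([cv2.resize(a[230:400,280:440],(526,560),interpolation=cv2.INTER_CUBIC)]))
E
```

```text
t: 12.7
tool_pos: [0.5209, 0.238, 0.1396]
tool_rot: [3.137, 0.161, -0.002]
contact_force: [0.4, -0.4, -0.0]
opening: 0.0852
t: 13.58
tool_pos: [0.4614, 0.232, 0.3055]
tool_rot: [3.137, 0.161, -0.0]
contact_force: [-0.8, 0.1, -0.4]
opening: 0.0856
[0.46144668 0.23202135 0.3054659 ]
 C [0.5226 0.2375 0.1766] n [-0.    -0.001  1.   ] ax [0.995 0.104 0.   ] size [149.3  66. ] 16168 tilt 0.0 yaw 6.0
 C [0.523  0.3532 0.1526] n [ 0.001 -0.003  1.   ] ax [ 0.998  0.07  -0.   ] size [148.8  66.2] 14055 tilt 0.2 yaw 4.0
 C [0.5211 0.2391 0.1775] n [-0.002  0.007  1.   ] ax [0.995 0.102 0.001] size [150.   66.3] 1241 tilt 0.4 yaw 5.8
attempt to get argmax of an empty sequence
```

View pics/crop6.png

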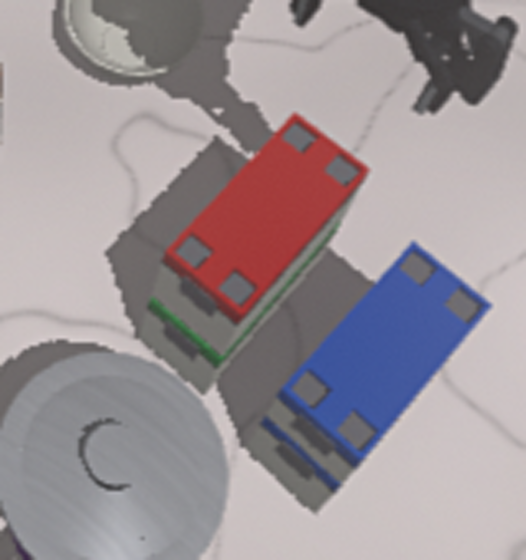

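View pics/wrist6.png

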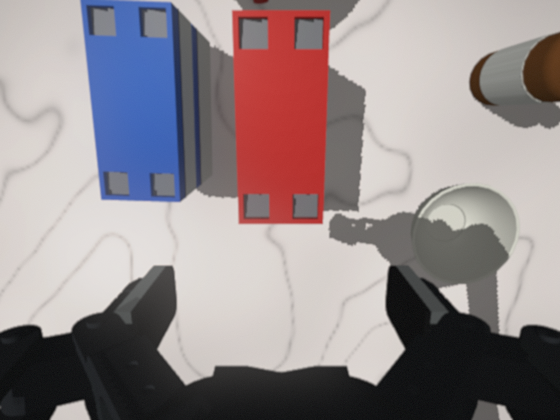

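The crop and wrist views show the red tub seated flat on the green one: tilt about 0°, lid at 177 mm, where 178 is expected. The blue stack has not moved. Now for the yellow tub.

```bash
python3 - <<'E'
from h import *
Rt=tiltR(YAW); n=-Rt[:,2]
plan(YEL+n*0.09,Rt)
E
```

```text
t 13.72 pos [0.4613 0.2318 0.3032] open 0.0853 F [-0.3  0.1 -0. ] q [ 0.32 -0.24  1.78 -0.    1.6   1.79]
 shift first (tool cm): [-1.77 43.96 10.77] world cm [  2.68 -43.93 -10.71]
 then turn (deg): [-4.89 24.89 22.58]  | shift if turned first: [ 9.47 41.21 16.24]
```

```bash
python3 -m creep '[{"hand":1,"translation":[-0.2,4,0],"delta_rot":[0,0,0]},{"hand":1,"translation":[-0.2,5.7,0],"delta_rot":[0,0,0]},{"hand":1,"translation":[-0.2,5.7,0],"delta_rot":[0,0,0]},{"hand":1,"translation":[-0.2,5.7,0],"delta_rot":[0,0,0]},{"hand":1,"translation":[-0.2,5.7,0],"delta_rot":[0,0,0]},{"hand":1,"translation":[-0.2,5.7,0],"delta_rot":[0,0,0]},{"hand":1,"translation":[-0.2,5.7,0],"delta_rot":[0,0,0]},{"hand":1,"translation":[-0.2,5.7,0],"delta_rot":[0,0,0]}]'
python3 -m creep '[{"hand":1,"translation":[0,0,0],"delta_rot":[-1.22,6.22,5.64]},{"hand":1,"translation":[0,0,0],"delta_rot":[-1.22,6.22,5.64]},{"hand":1,"translation":[0,0,0],"delta_rot":[-1.22,6.22,5.64]},{"hand":1,"translation":[0,0,0],"delta_rot":[-1.22,6.22,5.64]},{"hand":1,"translation":[0,0,0],"delta_rot":[0,0,0]}]'
python3 - <<'E'
from h import *
Rt=tiltR(YAW); n=-Rt[:,2]
plan(YEL+n*0.09,Rt)
E
```

```text
t: 14.72
tool_pos: [0.4902, -0.2084, 0.3036]
tool_rot: [-3.137, -0.16, 0.005]
contact_force: [-0.1, 0.4, 0.3]
opening: 0.0851
t: 15.35
tool_pos: [0.4893, -0.2059, 0.3027]
tool_rot: [2.976, -0.445, 0.657]
contact_force: [-1.4, -0.1, 0.3]
opening: 0.0859
t 15.35 pos [ 0.4893 -0.2059  0.3027] open 0.0859 F [-1.4 -0.1  0.3] q [-0.61 -0.5   2.02  0.14  1.21  1.24]
 shift first (tool cm): [-4.54  0.21  9.65] world cm [ -0.11  -0.16 -10.66]
 then turn (deg): [-0.14  0.11  0.  ]  | shift if turned first: [-4.56  0.19  9.64]
```

```bash
python3 -m creep '[{"hand":1,"translation":[-1.5,0.1,3.2],"delta_rot":[0,0,0]},{"hand":1,"translation":[-1.5,0.1,3.2],"delta_rot":[0,0,0]},{"hand":1,"translation":[-1.5,0,3.2],"delta_rot":[0,0,0]},{"hand":1,"translation":[0,0,0],"delta_rot":[0,0,0]},{"hand":1,"translation":[0,0,0],"delta_rot":[0,0,0]}]'
python3 - <<'E'
from h import *
o=wgrab('wrist7')
r=lid('wrist7','yellow'); show(r)
Y=(r['C']+YEL)/2; Rt=tiltR(YAW); n=-Rt[:,2]; print(Y)
plan(Y-n*0.030,Rt)
E
```

```text
t: 15.98
tool_pos: [0.4909, -0.2087, 0.2006]
tool_rot: [2.973, -0.444, 0.664]
contact_force: [-0.1, -0.3, 1.0]
opening: 0.085
 C [ 0.524  -0.2207  0.1127] n [-0.405  0.124  0.906] ax [ 0.866 -0.266  0.423] size [149.5  65.6] 17137 tilt 25.0 yaw -17.1
[ 0.52425751 -0.21968961  0.11362479]
t 16.02 pos [ 0.4911 -0.2088  0.2014] open 0.0856 F [-0.   0.2  0.6] q [-0.61 -0.43  2.14  0.16  1.02  1.2 ]
 shift first (tool cm): [-0.61  0.08 12.43] world cm [  4.53  -1.46 -11.5 ]
 then turn (deg): [-0.06 -0.26  0.04]  | shift if turned first: [-0.55  0.07 12.43]
```

View pics/wrist7.png

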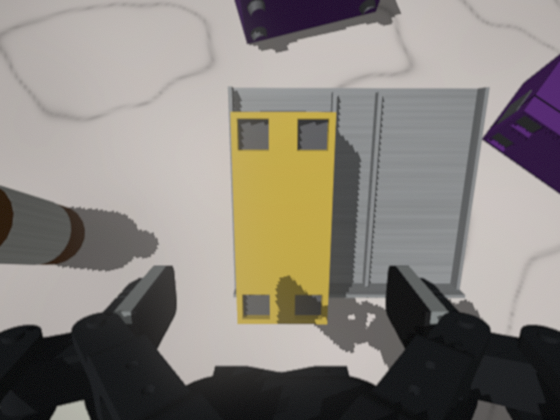

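The yellow lid is centred at (284,217) between the open fingers, and the right-hand bay is empty. I'll descend on it.

```bash
python3 -m creep '[{"hand":1,"translation":[-0.6,0.05,2.5],"delta_rot":[0,-0.2,0]},{"hand":1,"translation":[0,0,2.5],"delta_rot":[0,0,0]},{"hand":1,"translation":[0,0,2.5],"delta_rot":[0,0,0]},{"hand":1,"translation":[0,0,2.5],"delta_rot":[0,0,0]},{"hand":1,"translation":[0,0,2.4],"delta_rot":[0,0,0]},{"hand":1,"translation":[0,0,0],"delta_rot":[0,0,0]},{"hand":1,"translation":[0,0,0],"delta_rot":[0,0,0]}]'
python3 - <<'E'
from h import *
Rt=tiltR(YAW); n=-Rt[:,2]
plan(np.array([.52426,-.2197,.1136])-n*0.03,Rt)
E
```

```text
t: 16.9
tool_pos: [0.5358, -0.2228, 0.0862]
tool_rot: [2.973, -0.445, 0.661]
contact_force: [-0.4, 0.2, 0.8]
opening: 0.0853
t 16.90 pos [ 0.5358 -0.2228  0.0862] open 0.0853 F [-0.4  0.2  0.8] q [-0.58 -0.15  2.12  0.17  0.75  1.19]
 shift first (tool cm): [0.08 0.04 0.02] world cm [ 0.06 -0.07  0.02]
 then turn (deg): [-0.06 -0.07  0.02]  | shift if turned first: [0.08 0.04 0.02]
```

```bash
python3 -m creep '[{"hand":0,"translation":[0,0,0],"delta_rot":[0,0,0]},{"hand":0,"translation":[0,0,0],"delta_rot":[0,0,0]},{"hand":0,"translation":[0,0,0],"delta_rot":[0,0,0]},{"hand":0,"translation":[0,0,0],"delta_rot":[0,0,0]},{"hand":0,"translation":[0,0,0],"delta_rot":[0,0,0]},{"hand":0,"translation":[0,0,0],"delta_rot":[0,0,0]}]' 65
python3 -m creep '[{"hand":0,"translation":[0,0,-0.5],"delta_rot":[0,0,0]},{"hand":0,"translation":[0,0,-1],"delta_rot":[0,0,0]},{"hand":0,"translation":[0,0,-1.5],"delta_rot":[0,0,0]},{"hand":0,"translation":[0,0,-2],"delta_rot":[0,0,0]},{"hand":0,"translation":[0,0,-2],"delta_rot":[0,0,0]},{"hand":0,"translation":[0,0,0],"delta_rot":[0,0,0]}]'
python3 - <<'E'
from h import *
o=wgrab('wrist8')
r=lid('wrist8','yellow');show(r)
Rr=R.from_rotvec(o['tool_rot']).as_matrix()
print('lid in tool',np.round(Rr.T@(r['C']-o['tool_pos']),4), np.round(Rr.T@r['n'],3),np.round(Rr.T@r['ax'],3),o['contact_force'],o['opening'])
E
```

```text
t: 17.65
tool_pos: [0.5354, -0.2227, 0.0863]
tool_rot: [2.973, -0.445, 0.661]
contact_force: [-3.8, 1.7, 4.7]
opening: 0.0649
t: 18.4
tool_pos: [0.5065, -0.2137, 0.149]
tool_rot: [2.973, -0.445, 0.66]
contact_force: [0.2, 0.3, -3.0]
opening: 0.0649
 C [ 0.5174 -0.2183  0.1862] n [-0.403  0.122  0.907] ax [ 0.866 -0.268  0.421] size [98.3 67. ] 50371 tilt 24.9 yaw -17.2
lid in tool [ 0.0264  0.0012 -0.0288] [ 0.002  0.    -1.   ] [1.    0.003 0.002] [ 0.19081832  0.33425051 -3.04666877] 0.06492173704874808
```

View pics/wrist8.png

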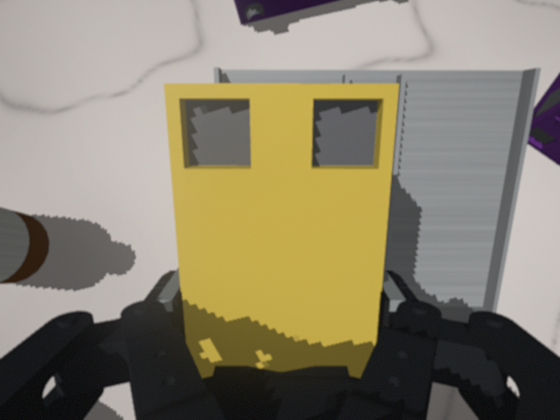

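The yellow tub is held squarely: 65 mm opening, far recesses at (218,133) and (345,133). I'll lift it and bring it upright.

```bash
python3 -m creep '[{"hand":0,"translation":[2,0,-4.2],"delta_rot":[0,0,0]},{"hand":0,"translation":[2,0,-4.2],"delta_rot":[0,0,0]},{"hand":0,"translation":[2,0,-4.2],"delta_rot":[0,0,0]},{"hand":0,"translation":[2,0,-4.2],"delta_rot":[0,0,0]},{"hand":0,"translation":[0,0,0],"delta_rot":[0,-6.25,0]},{"hand":0,"translation":[0,0,0],"delta_rot":[0,-6.25,0]},{"hand":0,"translation":[0,0,0],"delta_rot":[0,-6.25,0]},{"hand":0,"translation":[0,0,0],"delta_rot":[0,-6.25,0]}]'
python3 - <<'E'
from h import *
Rt=tiltR(5.85,0); plan(np.array([.5215,.2383,.335])-Rt[:,0]*0.09,Rt)
E
```

```text
t: 19.45
tool_pos: [0.5082, -0.2143, 0.3321]
tool_rot: [-3.104, 0.464, 0.01]
contact_force: [0.3, 0.2, -3.2]
opening: 0.065
t 19.45 pos [ 0.5082 -0.2143  0.3321] open 0.0650 F [ 0.3  0.2 -3.2] q [-0.53 -0.16  1.66  0.    1.64  1.33]
 shift first (tool cm): [-20.26 -40.18  -0.06] world cm [-7.62 44.34  0.29]
 then turn (deg): [ -0.2    0.36 -22.86]  | shift if turned first: [ -3.06 -44.89  -0.29]
```

```bash
python3 -m creep '[{"hand":0,"translation":[-1.4,-2.8,0],"delta_rot":[0,0.3,0]},{"hand":0,"translation":[-2.4,-4.8,0],"delta_rot":[0,0,0]},{"hand":0,"translation":[-2.4,-4.8,0],"delta_rot":[0,0,0]},{"hand":0,"translation":[-2.4,-4.8,0],"delta_rot":[0,0,0]},{"hand":0,"translation":[-2.4,-4.8,0],"delta_rot":[0,0,0]},{"hand":0,"translation":[-2.4,-4.8,0],"delta_rot":[0,0,0]},{"hand":0,"translation":[-2.4,-4.8,0],"delta_rot":[0,0,0]},{"hand":0,"translation":[-2.4,-4.8,0],"delta_rot":[0,0,0]}]'
python3 -m creep '[{"hand":0,"translation":[-1.9,-3.6,0],"delta_rot":[0,0,0]},{"hand":0,"translation":[0,0,0],"delta_rot":[0,0,-7.6]},{"hand":0,"translation":[0,0,0],"delta_rot":[0,0,-7.6]},{"hand":0,"translation":[0,0,0],"delta_rot":[0,0,-7.6]},{"hand":0,"translation":[0,0,0],"delta_rot":[0,0,0]}]'
python3 - <<'E'
from h import *
Rt=tiltR(5.85,0); plan(np.array([.5215,.2383,.335])-Rt[:,0]*0.09,Rt)
E
```

```text
t: 20.45
tool_pos: [0.44, 0.1887, 0.3321]
tool_rot: [-3.107, 0.465, -0.004]
contact_force: [1.3, -0.4, -2.3]
opening: 0.065
t: 21.08
tool_pos: [0.4328, 0.227, 0.332]
tool_rot: [3.137, 0.157, 0.003]
contact_force: [0.7, -0.5, -2.8]
opening: 0.0652
t 21.07 pos [0.4328 0.227  0.332 ] open 0.0652 F [ 0.7 -0.5 -2.8] q [ 0.33 -0.32  1.8  -0.    1.66  1.8 ]
 shift first (tool cm): [-0.06 -0.22 -0.3 ] world cm [-0.08  0.21  0.3 ]
 then turn (deg): [ 0.02 -0.11 -0.14]  | shift if turned first: [-0.06 -0.22 -0.3 ]
```

```bash
python3 -m creep '[{"hand":0,"translation":[0,-0.2,0],"delta_rot":[0,0,-0.1]},{"hand":0,"translation":[0,0,0],"delta_rot":[0,0,0]},{"hand":0,"translation":[0,0,0],"delta_rot":[0,0,0]}]'
python3 - <<'E'
from h import *
o=wgrab('wrist9'); print(o['tool_pos'],o['tool_rot'])
edges('wrist9','yellow',o['tool_pos'][2]+.029); edges('wrist9','red',.177)
show(lid('wrist9','yellow'))
E
```

```text
t: 21.45
tool_pos: [0.4328, 0.2289, 0.3335]
tool_rot: [-3.137, -0.16, -0.006]
contact_force: [-0.2, -0.3, -2.6]
opening: 0.0651
[0.43275375 0.2289145  0.33353927] [-3.1372478  -0.16041535 -0.00649125]
yellow zt -0.0290 far x 0.0759  y@far L -0.0315 R 0.0339 mid 0.0012 width 0.0654  ang L -0.01 R 0.07 deg n 222 222 far slope -0.04 world farmid [0.5082 0.2354 0.3628]
red zt 0.1574 far x 0.1398  y@far L -0.0313 R 0.0327 mid 0.0007 width 0.0640  ang L 1.35 R -0.65 deg n 61 61 far slope 0.41 world farmid [0.5725 0.2425 0.1767]
 C [0.4592 0.2305 0.3626] n [-0.003 -0.     1.   ] ax [0.995 0.101 0.003] size [98.9 66.5] 50423 tilt 0.2 yaw 5.8
```

View pics/wrist9.png

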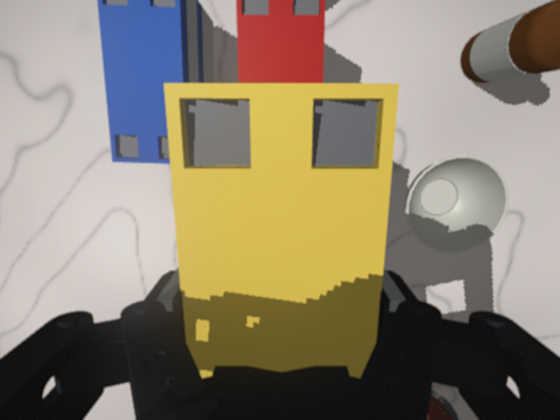

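Red's far edge is just out of frame at the top. I'll edge forward and measure again.

```bash
python3 -m creep '[{"hand":0,"translation":[1.3,0,0],"delta_rot":[0,0,0]},{"hand":0,"translation":[1.2,0,0],"delta_rot":[0,0,0]},{"hand":0,"translation":[0,0,0],"delta_rot":[0,0,0]},{"hand":0,"translation":[0,0,0],"delta_rot":[0,0,0]}]'
python3 - <<'E'
from h import *
o=wgrab('wrist10'); print(o['tool_pos'],o['tool_rot'])
edges('wrist10','yellow',o['tool_pos'][2]+.029); edges('wrist10','red',.177)
E
```

```text
t: 22.0
tool_pos: [0.4577, 0.2314, 0.3335]
tool_rot: [-3.137, -0.161, -0.005]
contact_force: [-0.2, 0.2, -2.8]
opening: 0.065
[0.45769315 0.23144577 0.33350562] [-3.13734479 -0.16103288 -0.00546046]
yellow zt -0.0289 far x 0.0759  y@far L -0.0314 R 0.0339 mid 0.0012 width 0.0653  ang L 0.04 R 0.07 deg n 222 222 far slope -0.14 world farmid [0.5332 0.238  0.3627]
red zt 0.1573 far x 0.1391  y@far L -0.0310 R 0.0330 mid 0.0010 width 0.0640  ang L 1.64 R 0.35 deg n 60 60 far slope 0.08 world farmid [0.5967 0.2447 0.1767]
```

View pics/wrist10.png

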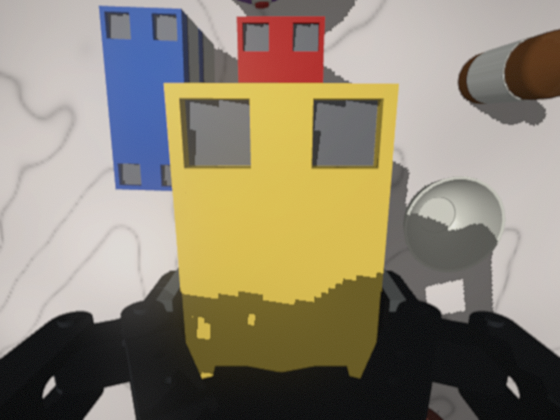

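```bash
python3 -m creep '[{"hand":0,"translation":[2.1,0,0],"delta_rot":[0,0,0]},{"hand":0,"translation":[2.1,0,0],"delta_rot":[0,0,0]},{"hand":0,"translation":[2.1,0,0],"delta_rot":[0,0,0]},{"hand":0,"translation":[0,0,3],"delta_rot":[0,0,0]},{"hand":0,"translation":[0,0,3],"delta_rot":[0,0,0]},{"hand":0,"translation":[0,0,3],"delta_rot":[0,0,0]},{"hand":0,"translation":[0,0,0],"delta_rot":[0,0,0]},{"hand":0,"translation":[0,0,0],"delta_rot":[0,0,0]}]'
python3 - <<'E'
from h import *
Rt=tiltR(5.85,0); plan([.5208,.2380,.2105],Rt)
grab('scene','scene11')
a=cv2.imread('pics/scene11.png'); cv2.imwrite('pics/crop11.png',cv2.resize(a[220:390,280:440],None,fx=3.5,fy=3.5,interpolation=cv2.INTER_CUBIC))
E
```

```text
t: 23.05
tool_pos: [0.5211, 0.2382, 0.2455]
tool_rot: [-3.137, -0.161, -0.009]
contact_force: [-0.7, -0.3, -2.1]
opening: 0.065
t 23.05 pos [0.5211 0.2382 0.2455] open 0.0650 F [-0.7 -0.3 -2.1] q [ 0.3  -0.08  1.73 -0.    1.48  1.77]
 shift first (tool cm): [-0.06  0.02  3.5 ] world cm [-0.03 -0.02 -3.5 ]
 then turn (deg): [-0.03 -0.35  0.04]  | shift if turned first: [-0.03  0.02  3.5 ]
```

View pics/crop11.png

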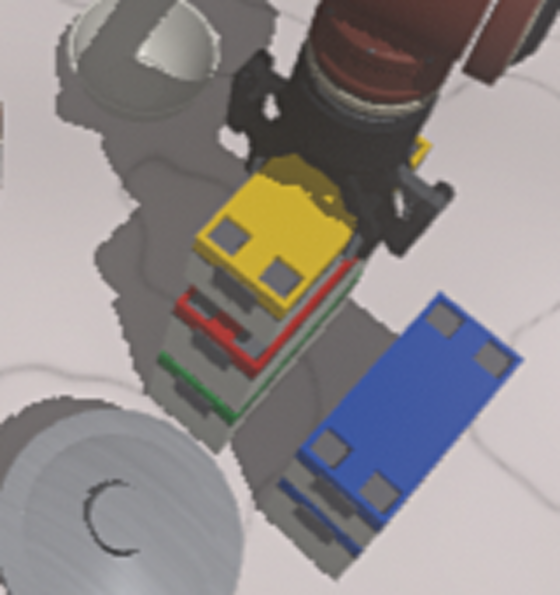

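The yellow tub hangs squarely over the red lid (crop 270,240 above 230,330). I'll lower it gently with a 0.3° level correction.

```bash
python3 -m creep '[{"hand":0,"translation":[0,0,1],"delta_rot":[0,-0.3,0]},{"hand":0,"translation":[0,0,0.9],"delta_rot":[0,0,0]},{"hand":0,"translation":[0,0,0.5],"delta_rot":[0,0,0]},{"hand":0,"translation":[0,0,0.3],"delta_rot":[0,0,0]},{"hand":0,"translation":[0,0,0],"delta_rot":[0,0,0]}]'
python3 -m creep '[{"hand":0,"translation":[0,0,0.2],"delta_rot":[0,0,0]},{"hand":0,"translation":[0,0,0.2],"delta_rot":[0,0,0]},{"hand":0,"translation":[0,0,0.2],"delta_rot":[0,0,0]},{"hand":0,"translation":[0,0,0],"delta_rot":[0,0,0]}]'
```

```text
t: 23.72
tool_pos: [0.5205, 0.2379, 0.2166]
tool_rot: [3.137, 0.161, -0.002]
contact_force: [-0.5, 0.8, -3.0]
opening: 0.0652
t: 24.22
tool_pos: [0.5205, 0.2379, 0.2107]
tool_rot: [3.137, 0.161, -0.002]
contact_force: [0.0, 0.0, -1.7]
opening: 0.065
```

```bash
python3 -m creep '[{"hand":0,"translation":[0,0,0.06],"delta_rot":[0,0,0]},{"hand":0,"translation":[0,0,0],"delta_rot":[0,0,0]}]'
python3 -m creep '[{"hand":0,"translation":[0,0,0.06],"delta_rot":[0,0,0]},{"hand":0,"translation":[0,0,0],"delta_rot":[0,0,0]}]'
python3 -m creep '[{"hand":0,"translation":[0,0,0.06],"delta_rot":[0,0,0]},{"hand":0,"translation":[0,0,0],"delta_rot":[0,0,0]}]'
```

```text
t: 24.48
tool_pos: [0.5207, 0.238, 0.2104]
tool_rot: [-3.137, -0.161, 0.002]
contact_force: [-0.8, -0.6, -1.7]
opening: 0.0655
t: 24.72
tool_pos: [0.5207, 0.238, 0.2098]
tool_rot: [-3.137, -0.161, 0.001]
contact_force: [-0.1, -0.1, -2.7]
opening: 0.0652
t: 24.98
tool_pos: [0.5208, 0.2381, 0.2097]
tool_rot: [-3.137, -0.161, 0.001]
contact_force: [-1.7, -0.6, 1.0]
opening: 0.0651
```

```bash
python3 -m creep '[{"hand":0,"translation":[0,0,0.06],"delta_rot":[0,0,0]},{"hand":0,"translation":[0,0,0.03],"delta_rot":[0,0,0]},{"hand":0,"translation":[0,0,0],"delta_rot":[0,0,0]}]'
python3 -m creep '[{"hand":0.85,"translation":[0,0,0],"delta_rot":[0,0,0]},{"hand":0.92,"translation":[0,0,0],"delta_rot":[0,0,0]},{"hand":0.95,"translation":[0,0,0],"delta_rot":[0,0,0]},{"hand":1,"translation":[0,0,0],"delta_rot":[0,0,0]},{"hand":1,"translation":[0,0,0],"delta_rot":[0,0,0]}]'
python3 -m creep '[{"hand":1,"translation":[0,0,-1.5],"delta_rot":[0,0,0]},{"hand":1,"translation":[0,0,-3],"delta_rot":[0,0,0]},{"hand":1,"translation":[0,0,-4],"delta_rot":[0,0,0]},{"hand":1,"translation":[-3,0,-3],"delta_rot":[0,0,0]},{"hand":1,"translation":[-5,0,-1],"delta_rot":[0,0,0]},{"hand":1,"translation":[0,0,0],"delta_rot":[0,0,0]},{"hand":1,"translation":[0,0,0],"delta_rot":[0,0,0]}]'
python3 - <<'E'
from h import *
o=wgrab('wrist12'); grab('scene','scene12'); grab('top','top12'); print(o['tool_pos'],o['t'])
for t in ['wrist12','scene12']:
    for c in ['yellow','blue']: print(t,c); show(lid(t,c))
for c in ['red','green']:
    im,d,T,k=load('scene12'); P=cloud(d,T,k); m=(mask(im,c)>0)&(d>0); m[:240]=0; print(c,m.sum(),np.round(np.percentile(P[m],[2,98],axis=0),3).tolist())
a=cv2.imread('pics/scene12.png'); cv2.imwrite('pics/crop12.png',cv2.resize(a[230:400,280:440],None,fx=3.5,fy=3.5,interpolation=cv2.INTER_CUBIC))
E
```

```text
t: 25.35
tool_pos: [0.5209, 0.2381, 0.2096]
tool_rot: [-3.137, -0.161, 0.0]
contact_force: [-4.3, -1.2, 5.5]
opening: 0.0654
t: 25.98
tool_pos: [0.5207, 0.238, 0.2081]
tool_rot: [3.137, 0.161, -0.002]
contact_force: [0.2, -0.4, 0.0]
opening: 0.0857
t: 26.85
tool_pos: [0.4415, 0.2298, 0.3342]
tool_rot: [-3.137, -0.161, -0.001]
contact_force: [-0.1, 0.4, 0.0]
opening: 0.0856
[0.44147706 0.22984548 0.3342359 ] 26.85
wrist12 yellow
 C [0.5106 0.2362 0.2386] n [-0.001 -0.001  1.   ] ax [0.995 0.104 0.001] size [126.5  66. ] 20150 tilt 0.1 yaw 5.9
wrist12 blue
 C [0.5179 0.3527 0.1527] n [-0.    -0.002  1.   ] ax [0.997 0.073 0.   ] size [138.2  66.1] 11379 tilt 0.1 yaw 4.2
scene12 yellow
 C [0.5211 0.2393 0.2396] n [-0.002  0.     1.   ] ax [0.995 0.099 0.002] size [150.7  66.4] 1446 tilt 0.1 yaw 5.7
scene12 blue
 C [0.5223 0.3541 0.1535] n [-0.003  0.003  1.   ] ax [0.997 0.071 0.003] size [149.9  64.3] 1367 tilt 0.2 yaw 4.1
red 73 [[0.591, 0.002, 0.164], [0.605, 0.279, 0.205]]
green 33 [[0.592, 0.217, 0.086], [0.599, 0.278, 0.095]]
```

View pics/crop12.png

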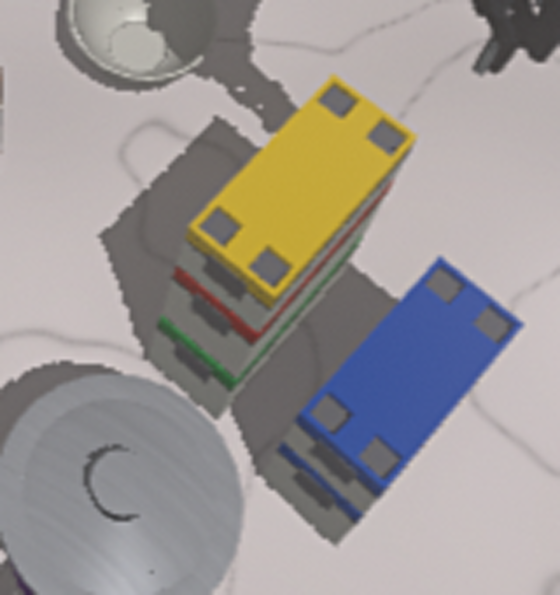

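View pics/top12.png

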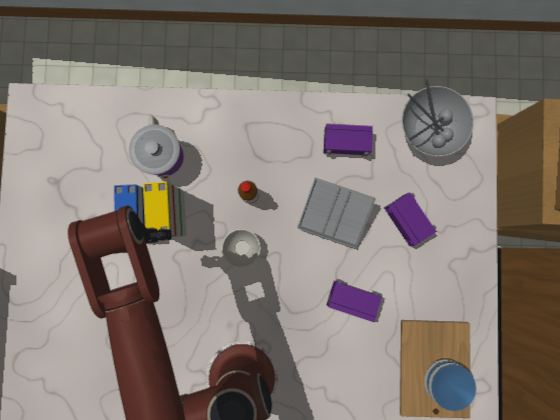

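```bash
python3 - <<'E'
from h import *
a=load('scene0')[0]; b=load('scene12')[0]
for c in ['green','blue']:
    for im in (a,b):
        m=mask(im,c)>0; m[:240]=0; v,u=np.nonzero(m); i=np.argmin(u); j=np.argmax(v); print(c,(u[i],v[i]),(u[j],v[j]))
dd=np.abs(a.astype(int)-b).max(2)[330:420,270:360]; print('pot region diff px',(dd>40).sum())
print(ctrl.get_obs()['t'], ctrl.get_obs()['contact_force']); ctrl.finish_job()
E
```

```text
green (np.int64(326), np.int64(320)) (np.int64(346), np.int64(339))
green (np.int64(326), np.int64(321)) (np.int64(346), np.int64(339))
blue (np.int64(360), np.int64(358)) (np.int64(381), np.int64(377))
blue (np.int64(360), np.int64(358)) (np.int64(381), np.int64(377))
pot region diff px 22
27.0 [-0.48082264 -0.70575321  0.55951311]
the job is handed in; nothing more can be done
```

I stacked the deep red-lidded tub on the green-lidded tub, put the shallow yellow-lidded tub on top, let go, backed clear and handed the job in at t = 27.0 s.

My last checks showed:
- **Height and level:** the top lid sits at 239–240 mm, where fully seated is 240 mm, with 0.1° tilt. The red lid measured 177–178 mm (178 expected) with up to 0.4° tilt, so the feet are down in the recesses at both levels.
- **Setting down:** both tubs first touched at the expected seated height, and the wrist force components at release stayed within about 8 N.
- **Neighbours:** the green tub's corner pixels and the blue stack's are where they were at the start, to within 1 pixel. The stand is empty, and the pot, bottle and bowl look unmoved in the last top view. I compared pixels only around the pot, where 22 had changed, and I did not look into the cause.

**Disagreement:** the fixed and wrist cameras put the red lid's centre 1–2 mm apart. The scene camera's top-lid centre is 1.7 mm in x from the green lid's first fix. Both are within calibration error and foot play. The last wrist picture cut off the near end of the yellow lid, so its centre there (0.511 m in x) is not meaningful.

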